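# Dress the two anchor bolts

## Robot

A 6-joint arm with a two-finger parallel gripper is mounted at the origin on the work surface. World frame = base frame: x ahead of the robot, y to its left, z up, the work surface at z = 0. Lengths are in m, angles in rad, forces in N, time in s.
With the tool pointing down it reaches from about 0.325 to 0.775 m from the base axis. Payload 9.3 kg.
Tool frame: the origin (TCP) lies on the centre line of the jaws, within the pads' length; the fingertips stand 22 mm ahead of it and the grasp point (between the pads) lies 3 mm ahead of it; z points along the fingers, y is the line along which they close (so a half turn about z gives the same grasp; the last joint's range is limited). The gripper opens to 85 mm and grips with 20 to 120 N. Pads are 22 mm wide; open, the fingers measure 114 mm over their backs; the gripper's body (76 mm by 85 mm) begins 54 mm behind the grasp point. The pads swing forward as they close: fully open they stand 13 mm farther back than shut.
Start: joints at [-1.355, 0.259, 0.021, 1.334, 0, 1.418], TCP at [0.198, -0.513, 0.253] pointing down, gripper open.
Joint ranges: [-3.04, 3.04], [-0.91, 1.82], [-1.04, 1.36], [-1.92, 1.95], [-1.52, 1.45], [-3.14, 3.14]. Speed limits (rad/s): [2.22, 2.22, 2.79, 3.14, 3.14, 3.14].

## Interface

Orientations are given as a rotation vector (axis times angle).
In Python, from workcell import get_state, get_image, camera_params, job_done gives the robot as it stands.
- The arm moves only by the tool jog_arm, never from a script. Its argument "commands" is a list of rows, each a list of 7 numbers: the turn, a rotation vector about the tool's x, y, z in rad, then the shift along the tool's x, y, z in mm, then the opening, from 0 (shut) to 1 (fully open). In form: [[rx, ry, rz, x, y, z, gripper], ...]. A call has 1 to 20 rows; each row is the pose to reach, as a shift and turn from the pose commanded when the call began, along the tool's axes at that moment; what a row does not reach only later rows make up. A row lasts 1/12 s, in which the tool goes at most 41.7 mm and 7.16 degrees, less where a joint would pass 70% of its speed; a pose out of reach is approached as far as the arm can. A call with a gripper value outside its range is refused whole. The fingers move at their own pace and stop on an object; the grip force is fixed at half the most. Time passes only in rows, so rows that repeat a pose let the fingers close. It gives the time, the measured TCP pose, the force, the opening and the grip force at its end, in the units of the state.
- get_state(): the state, without advancing time (a new reading comes with each control period).
- get_image(name): name is "scene" or "top" or "wrist"; returns the picture (480x640x3 uint8, red, green, blue); there is no depth.
- camera_params(name): a dict with "mtx" (3x3 intrinsics, pixels), "R" (3x3) and "t" (3): a world point X has camera coordinates R X + t. Camera axes: x right, y down, z forward; pixel columns grow to the right and rows downward; lengths in m; the calibration is good to about 2 mm. A picture is of the moment at which its call begins: read the wrist's pose just before it. camera_params takes no time and is no camera call; for the wrist camera it gives the pose at the moment of the call.
- job_done(): hands the job in; it is judged then, once.
The state is a dict: "time": time; "qpos": joint angles; "joint_vel": joint speeds; "joint_efforts": joint torques, N m; "eef_pos": TCP position; "tool_rot": TCP orientation; "ft_force": force on the tool from outside, world axes, zero at the start; "moment": the same for the moment, N m; "grip_width": finger opening in m; "grasp_force": force on a finger pad.
Only numpy, scipy, OpenCV 4.12 (cv2) and the standard library are available. Lean on these libraries where they do the work, as an engineer would, in place of code of your own. Each camera call takes 0.05 s, during which the arm holds its last target. There are 200 camera calls.

## Task

Dress the two anchor bolts before the posts go up. Over the bolt on the green treated timber slip the black rubber pad, on it the square steel plate, and on top the dark hexagonal steel collar; over the bolt on the pale pine block slip the blue square packer and then the orange safety cap. Every piece must lie flat and fully down on the one below, let go of; leave the tape measure and the nail box where they lie.

Things in the scene. Friction and masses are not known exactly. Their poses are not given: they have to be found in the camera images.
- treated_block: Green treated timber offcut, 140 x 89 x 38 mm high (length along its x), screwed to the table. A smooth upright steel bolt, 14 mm across, stands in the middle of its top and ends 60 mm above the top (98 mm above the table); its last 12 mm taper to a 6 mm tip. Origin: centre of its underside; z up. The bolt is on the z axis. It takes the pad, the plate and the collar.
- pine_block: Pale, unpainted pine offcut of the same size, also screwed down, with the same bolt in the same place (bolt top 98 mm above the table). Origin: centre of its underside; z up. The bolt is on the z axis. It takes the packer and the cap.
- rubber_pad: Round black rubber pad, 58 mm across, 14 mm thick, lying flat, with a 26 mm hole through its middle. Origin: centre of its underside; z up.
- steel_plate: Square bright metal bearing plate, 54 x 54 mm, 12 mm thick, lying flat, with a 26 mm hole through its middle; sides along its x and y. Origin: centre of its underside; z up.
- hex_collar: Dark steel hexagonal collar like a big smooth-bored nut, 44 mm across the flats, 28 mm high, standing upright, open bore 26 mm across. One pair of flats faces along its x axis, the others at 60 degree steps. Origin: centre of its underside; z up.
- blue_packer: Square blue plastic packer, 54 x 54 mm, 14 mm thick, lying flat, with a 26 mm hole through its middle; sides along its x and y. Origin: centre of its underside; z up.
- orange_cap: Orange plastic mushroom safety cap, 68 mm high, standing upright with its opening down: a 38 mm wide round stem carries a round head 56 mm across whose upright rim is 52 to 62 mm above the cap's underside. The bore in the stem, 26 mm across and 50 mm deep, is open at the bottom; over the bolt the cap's lower edge rests on the packer. Origin: centre of its underside; z up.
- tape_measure: Yellow tape measure with a round black badge, 70 x 64 x 38 mm high, lying among the pieces; to be left alone. Origin: centre of its underside; z up.
- nail_box: Red carton of nails with a white paper band, 80 x 60 x 45 mm high, lying among the pieces; to be left alone. Origin: centre of its underside; z up.

How it is judged:
By the outcome, as a careful person would: the job done as asked, in the order asked, and still so for the second after the job is handed in, with the robot touching nothing.
It also fails if it takes over 115 s, if anything falls off the work surface, if the arm or the gripper's body presses on something with over 40 N, if the wrist force passes 120 N, or if a joint passes its speed limit or range.

## Working session

There is one attempt and no reset: what is moved stays moved. The work goes in short steps, Python scripts to look and compute and a tool call to move; the robot and the scene stay as the last step left them, time stands still between calls to the robot, and variables do not carry over. Pictures are saved under pics/ and viewed, at most 14 in all, crops included, and the job is handed in when it is done.

Besides the shell and the picture viewer there is one more tool, called after ">>>" as a command line: name --pt "numbers of a row" for each row, then --argument value for the rest. jog_arm: Moves the arm, as the interface text tells. Its arguments: {"type":"object","properties":{"commands":{"type":"array"}},"required":["commands"]}

```bash
ls; mkdir -p pics
python3 - <<'E'
from workcell import *
import cv2,numpy as np
s=get_state();print(s)
for n in("top","scene"):
    p=camera_params(n);print(n,np.round(p["mtx"],1).tolist(),np.round(p["R"],3).tolist(),np.round(p["t"],3).tolist())
    cv2.imwrite(f"pics/{n}0.png",get_image(n)[:,:,::-1])
E
```

```text
pics
{'time': 0.0, 'qpos': array([-1.35460274e+00,  2.59228558e-01,  2.07465902e-02,  1.33370277e+00,
       -1.48048212e-05,  1.41821630e+00]), 'joint_vel': array([ 0.00111888,  0.00010242,  0.00132154, -0.00049026, -0.00202183,
        0.0003573 ]), 'joint_efforts': array([-1.30653450e-03, -5.55635190e+01,  3.44528675e+01,  1.36728809e-02,
       -2.81650773e-04, -2.08120804e-05]), 'eef_pos': array([ 0.19820615, -0.51277064,  0.25264042]), 'tool_rot': array([-3.08697536e+00, -5.75737103e-01,  9.25586696e-05]), 'ft_force': array([-0.36670452,  0.58193482, -0.03437752]), 'moment': array([ 0.01654809, -0.01702653, -0.02076914]), 'grasp_force': 0.0, 'grip_width': 0.08545230861905866}
top [[441.1, 0.0, 315.3], [0.0, 441.1, 237.6], [0.0, 0.0, 1.0]] [[0.002, -1.0, 0.004], [-0.998, -0.002, -0.055], [0.055, -0.004, -0.998]] [-0.019, 0.543, 0.808]
scene [[536.6, 0.0, 320.5], [0.0, 536.6, 235.0], [0.0, 0.0, 1.0]] [[0.214, 0.977, -0.014], [0.684, -0.16, -0.712], [-0.697, 0.143, -0.702]] [-0.123, -0.347, 1.432]
```

View pics/top0.png

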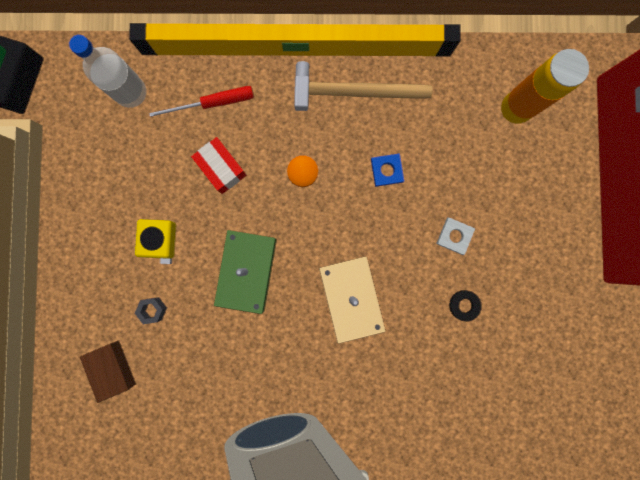

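View pics/scene0.png

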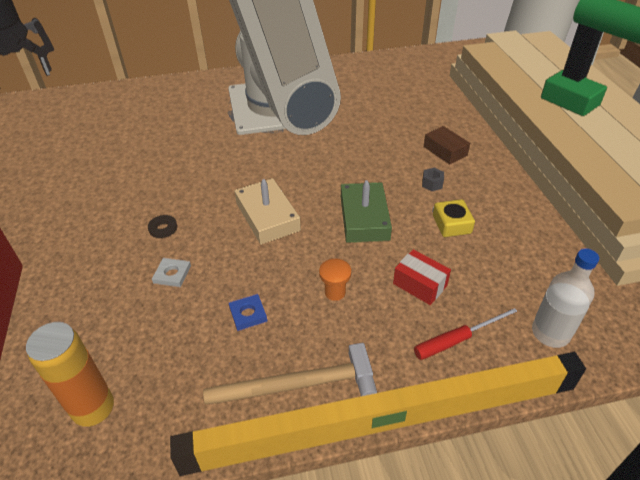

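The top view shows the pad at (465,306), plate (456,236), packer (387,170), cap (302,171), collar (150,311), green bolt about (242,272) and pine bolt about (353,300). The scene view shows the same things, with bolt tips near (366,181) and (265,180).

```bash
cat > h.py <<'E'
import numpy as np, cv2
from scipy.spatial.transform import Rotation as Ro
from workcell import *
def ray(P,uv):
    d=P["R"].T@np.linalg.inv(P["mtx"])@np.array([uv[0],uv[1],1.]); return -P["R"].T@P["t"],d
def onz(P,uv,z):
    o,d=ray(P,uv); return o+d*(z-o[2])/d[2]
def tri(Pa,a,Pb,b):
    o1,d1=ray(Pa,a);o2,d2=ray(Pb,b)
    s=np.linalg.lstsq(np.c_[d1,-d2],o2-o1,rcond=None)[0]
    x,y=o1+s[0]*d1,o2+s[1]*d2; return (x+y)/2,np.linalg.norm(x-y)*1e3
def blob(mask,c,r=35):
    m=np.zeros_like(mask);x,y=c;m[max(0,y-r):y+r,max(0,x-r):x+r]=mask[max(0,y-r):y+r,max(0,x-r):x+r]
    cs,_=cv2.findContours(m,cv2.RETR_EXTERNAL,cv2.CHAIN_APPROX_NONE)
    return max(cs,key=cv2.contourArea)
def go(x,y,z,yaw):
    "row for TCP at x,y,z pointing down, closing axis (tool y) at angle yaw in the world (nearest half turn)"
    s=get_state();R0=Ro.from_rotvec(s["tool_rot"])
    best=None
    for k in(0,np.pi):
        a=yaw+k;Y=np.array([np.cos(a),np.sin(a),0]);Z=np.array([0,0,-1.]);X=np.cross(Y,Z)
        r=(R0.inv()*Ro.from_matrix(np.c_[X,Y,Z])).as_rotvec()
        if best is None or np.linalg.norm(r)<np.linalg.norm(best):best=r
    sh=R0.inv().apply(np.array([x,y,z])-s["eef_pos"])*1e3
    print("row",np.round(best,3),np.round(sh,1),"q6",s["qpos"][5].round(2),"t",round(s["time"],1))
E
python3 - <<'E'
from h import *
I=get_image("top");P=camera_params("top");S=get_image("scene");PS=camera_params("scene")
h=cv2.cvtColor(I,cv2.COLOR_RGB2HSV)
H,Sa,V=[h[...,i].astype(int) for i in range(3)]
mk={"pad":(((V<60)),(465,306),.014,30),"plate":((Sa<60)&(V>110),(456,236),.012,30),
"packer":((H>100)&(H<130)&(Sa>120),(387,170),.014,30),"cap":((H<14)&(Sa>225)&(V>150),(302,171),.057,26),
"hex":((Sa<90)&(V<110),(150,311),.028,26),"green":((H>40)&(H<85)&(Sa>70),(245,272),.038,60),
"pine":((Sa<140)&(V>170),(353,300),.038,60),"tape":((H>22)&(H<32)&(Sa>200)&(V>120),(155,240),.038,30)}
for n,(m,c,z,r) in mk.items():
    k=blob(m.astype(np.uint8),c,r)
    w=np.array([onz(P,p[0],z)[:2] for p in k])*1e3
    (cx,cy),(a,b),ang=cv2.minAreaRect(w.astype(np.float32))
    print(n,"rect mm",round(cx,1),round(cy,1),"size",round(a,1),round(b,1),"ang",round(ang,1),"R",round(np.hypot(cx,cy)))
    # hole: non-mask inside
    f=np.zeros(m.shape,np.uint8);cv2.drawContours(f,[k],-1,1,-1)
    hole=(f>0)&~m
    nn,lab,st,ce=cv2.connectedComponentsWithStats(hole.astype(np.uint8))
    if nn>1:
        j=1+st[1:,4].argmax();print("   hole area",st[j,4],"px",ce[j].round(1),"at z",(onz(P,ce[j],z)[:2]*1e3).round(1))
def up(I,c,r,k):x,y=c;return cv2.resize(I[y-r:y+r,x-r:x+r],None,fx=k,fy=k,interpolation=cv2.INTER_CUBIC)
A=np.vstack([np.hstack([up(I,c,25,5) for c in[(242,272),(353,300),(150,311)]]),np.hstack([up(S,c,25,5) for c in[(366,190),(265,190),(433,180)]])])
cv2.imwrite("pics/b.png",A[:,:,::-1])
E
```

```text
pad rect mm 417.9 -294.3 size 53.4 57.6 ang 0.1 R 511
   hole area 150 px [464.6 305.3] at z [ 418.1 -294.4]
plate rect mm 547.5 -280.0 size 56.5 55.5 ang 67.4 R 615
   hole area 135 px [455.6 235.6] at z [ 547.7 -280.3]
packer rect mm 672.1 -152.0 size 54.3 54.1 ang 8.9 R 689
   hole area 138 px [386.9 169.7] at z [ 671.7 -152. ]Traceback (most recent call last):
  File "<stdin>", line 10, in <module>
  File "h.py", line 15, in blob
    return max(cs,key=cv2.contourArea)
ValueError: max() iterable argument is empty
```

Run:
```python
from h import *
I=get_image("top");P=camera_params("top");S=get_image("scene")
h=cv2.cvtColor(I,cv2.COLOR_RGB2HSV)
H,Sa,V=[h[...,i].astype(int) for i in range(3)]
print("cap",h[171,302],"cork",h[171,340],"hex",h[303,142],"green",h[250,250],"pine",h[290,340])
mk={"cap":((H<20)&(Sa>190)&(V>190),(302,171),.057,26),
"hex":((Sa<110)&(V<130),(150,311),.028,26),"green":((H>38)&(H<85)&(Sa>70),(245,272),.038,60),
"pine":((Sa<150)&(V>170),(353,300),.038,60),"tape":((H>22)&(H<32)&(Sa>200)&(V>120),(155,240),.038,30)}
for n,(m,c,z,r) in mk.items():
    try:k=blob(m.astype(np.uint8),c,r)
    except ValueError: print(n,"none");continue
    w=np.array([onz(P,p[0],z)[:2] for p in k])*1e3
    (cx,cy),(a,b),ang=cv2.minAreaRect(w.astype(np.float32))
    print(n,"rect mm",round(cx,1),round(cy,1),"size",round(a,1),round(b,1),"ang",round(ang,1),"R",round(np.hypot(cx,cy)))
def up(I,c,r,k):x,y=c;return cv2.resize(I[y-r:y+r,x-r:x+r],None,fx=k,fy=k,interpolation=cv2.INTER_CUBIC)
A=np.vstack([np.hstack([up(I,c,25,5) for c in[(242,272),(353,300),(150,311)]]),np.hstack([up(S,c,25,5) for c in[(366,190),(265,190),(433,180)]])])
cv2.imwrite("pics/b.png",A[:,:,::-1])
```

```text
cap [ 16 255 224] cork [ 14 141 166] hex [115  20  77] green [ 49 120 115] pine [ 20 102 225]
cap rect mm 664.0 7.3 size 49.5 50.7 ang 45.0 R 664
hex rect mm 409.2 281.9 size 45.1 56.1 ang 0.1 R 497
green rect mm 480.5 109.9 size 88.8 137.7 ang 80.6 R 493
pine rect mm 435.7 -88.9 size 192.6 157.2 ang 44.6 R 445
tape rect mm 540.3 275.3 size 65.8 68.4 ang 87.3 R 606
```

View pics/b.png

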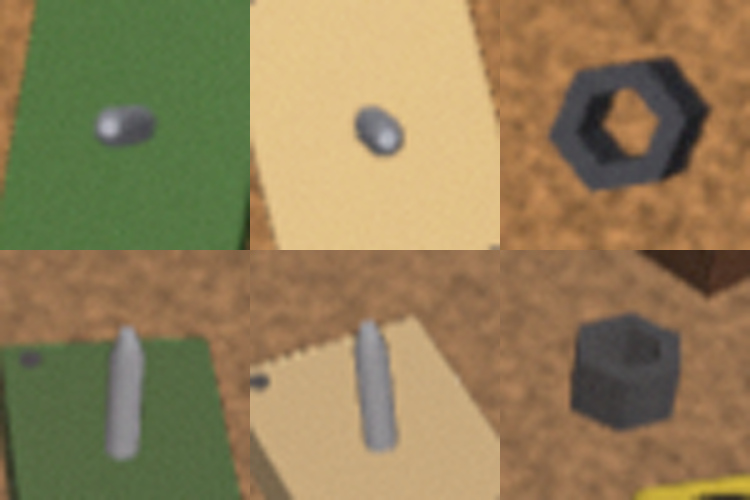

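The crops show the green bolt tip at top (238,272) / scene (366.4,180.6) and the pine tip at top (355,302.6) / scene (263.4,179.4). The collar's top face is centred near (147.4,311), with a flat normal about 8° from world x.

Run:
```python
from h import *
I=get_image("top");P=camera_params("top");PS=camera_params("scene")
h=cv2.cvtColor(I,cv2.COLOR_RGB2HSV);H,Sa,V=[h[...,i].astype(int) for i in range(3)]
for n,a,b in(("green",(238.4,272.4),(366.4,181)),("pine",(354.8,302.4),(263.5,180))):
    x,e=tri(P,a,PS,b);print(n,(x*1e3).round(1),e.round(1),(onz(P,a,.098)*1e3).round(1))
m=(Sa>200)
k=blob(m.astype(np.uint8),(302,171),24);w=np.array([onz(P,p[0],.057)[:2] for p in k])*1e3
print("cap",cv2.minEnclosingCircle(w.astype(np.float32)))
m=(Sa<135)&(V>185);k=blob(m.astype(np.uint8),(353,300),48)
w=np.array([onz(P,p[0],.038)[:2] for p in k])*1e3;print("pine",cv2.minAreaRect(w.astype(np.float32)))
print("hex",(onz(P,(147.4,311.2),.028)*1e3).round(1))
print("TCP");go(.418,-.294,.13,np.deg2rad(-35))
```

```text
green [480.3 112.2  96.6] 1.6 [480.2 111.2  98. ]
pine [430.8 -82.6  96.8] 1.0 [430.8 -83.   98. ]
cap ((660.5368041992188, 5.96462869644165), 28.3536376953125)
pine ((431.06732177734375, -83.57325744628906), (138.4163818359375, 87.94259643554688), 14.063621520996094)
hex [407.9 287.4  28. ]
TCP
row [-0.    -0.    -0.591] [ 283.9 -125.   123.2] q6 1.42 t 0.3
```

>>> jog_arm --pt "0 0 -0.5 284 -125 153 0.85" --pt "0 0 -0.5 284 -125 153 0.85" --pt "0 0 -0.5 284 -125 153 0.85" --pt "0 0 -0.5 284 -125 153 0.85" --pt "0 0 -0.5 284 -125 153 0.85" --pt "0 0 -0.5 284 -125 153 0.85" --pt "0 0 -0.5 284 -125 153 0.85" --pt "0 0 -0.5 284 -125 153 0.85" --pt "0 0 -0.5 284 -125 153 0.85" --pt "0 0 -0.5 284 -125 153 0.85" --pt "0 0 -0.5 284 -125 153 0.85" --pt "0 0 -0.5 284 -125 153 0.85"

```text
time: 1.35
eef_pos: [0.4179, -0.2949, 0.1009]
tool_rot: [2.849, 1.321, 0.0]
ft_force: [0.3, 0.0, -0.3]
grip_width: 0.0724
grasp_force: 0.0
```

Run:
```python
from h import *
P=camera_params("wrist");I=get_image("wrist");cv2.imwrite("pics/w1.png",I[:,:,::-1])
print(get_state()["eef_pos"],-P["R"].T@P["t"])
go(.418,-.294,.028,np.deg2rad(-40))
```

```text
[ 0.41778284 -0.29522335  0.10096673] [ 0.46962492 -0.23289751  0.22130516]
row [ 0.001  0.    -0.005] [ 1.1 -0.7 73. ] q6 1.49 t 1.4
```

View pics/w1.png

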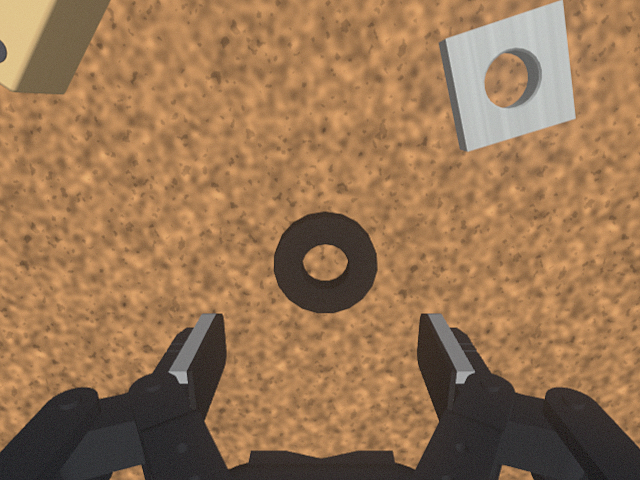

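The wrist view shows the pad hole at about (326,263), centred between fingertips whose inner edges are at about (222,315) and (420,315).

Run:
```python
from h import *
P=camera_params("wrist");s=get_state();R=Ro.from_rotvec(s["tool_rot"]).as_matrix();p=s["eef_pos"]
print("pad",onz(P,(326,262),.012)[:2]*1e3)
w=s["grip_width"]/2
for px in((222,315),(420,315)):
    o,d=ray(P,px);o=R.T@(o-p);d=R.T@d
    for sg in(1,-1):
        k=(sg*w-o[1])/d[1]
        if k>0:print(px,(o+k*d)*1e3)
```

```text
pad [ 418.84883971 -297.36018999]
(222, 315) [  9.27109394 -36.32604352  10.3265023 ]
(420, 315) [ 6.70034981 36.32604352 14.93083629]
```

>>> jog_arm --pt "0 0 0 0 1 40 0.85" --pt "0 0 0 0 1 65 0.85" --pt "0 0 0 0 1 80 0.85" --pt "0 0 0 0 1 80 0.85" --pt "0 0 0 0 1 80 0.85" --pt "0 0 0 0 1 80 0.0" --pt "0 0 0 0 1 80 0.0" --pt "0 0 0 0 1 80 0.0" --pt "0 0 0 0 1 80 0.0" --pt "0 0 0 0 1 80 0.0" --pt "0 0 0 0 1 80 0.0" --pt "0 0 0 0 1 80 0.0" --pt "0 0 0 0 1 80 0.0"

```text
time: 2.48
eef_pos: [0.4193, -0.2959, 0.0225]
tool_rot: [2.847, 1.32, 0.0]
ft_force: [-3.2, 0.4, 8.1]
grip_width: 0.055
grasp_force: 61.7
```

Run:
```python
from h import *
go(.4185,-.296,.165,np.deg2rad(-40));go(.4805,.111,.165,np.deg2rad(-40))
```

```text
row [ 0.003  0.001 -0.004] [-8.000e-01 -1.000e-01 -1.425e+02] q6 1.5 t 2.5
row [ 0.003  0.001 -0.004] [ 349.9 -215.7 -143.7] q6 1.5 t 2.5
```

>>> jog_arm --pt "0 0 0 0 0 -40 0" --pt "0 0 0 0 0 -80 0" --pt "0 0 0 0 0 -120 0" --pt "0 0 0 35 -22 -143 0" --pt "0 0 0 70 -43 -143 0" --pt "0 0 0 105 -65 -143 0" --pt "0 0 0 140 -86 -143 0" --pt "0 0 0 175 -108 -143 0" --pt "0 0 0 210 -130 -143 0" --pt "0 0 0 245 -151 -143 0" --pt "0 0 0 280 -173 -143 0" --pt "0 0 0 315 -195 -143 0" --pt "0 0 0 340 -210 -143 0" --pt "0 0 0 350 -216 -143 0" --pt "0 0 0 350 -216 -143 0" --pt "0 0 0 350 -216 -143 0" --pt "0 0 0 350 -216 -143 0"

```text
time: 3.9
eef_pos: [0.48, 0.1111, 0.1638]
tool_rot: [2.85, 1.321, 0.001]
ft_force: [-0.3, 0.9, -0.6]
grip_width: 0.0548
grasp_force: 64.5
```

Run:
```python
from h import *
P=camera_params("wrist");I=get_image("wrist");cv2.imwrite("pics/w2.png",I[:,:,::-1])
print(get_state()["eef_pos"])
go(.4805,.111,.065,np.deg2rad(-40))
o=P["mtx"]@(P["R"]@np.array([.4805,.111,.098])+P["t"]);print("tip expected px",o[:2]/o[2])
```

```text
[0.47995848 0.1108738  0.16372637]
row [ 0.001 -0.    -0.005] [ 0.4  0.3 98.7] q6 2.33 t 4.0
tip expected px [323.22519309 276.75770773]
```

View pics/w2.png

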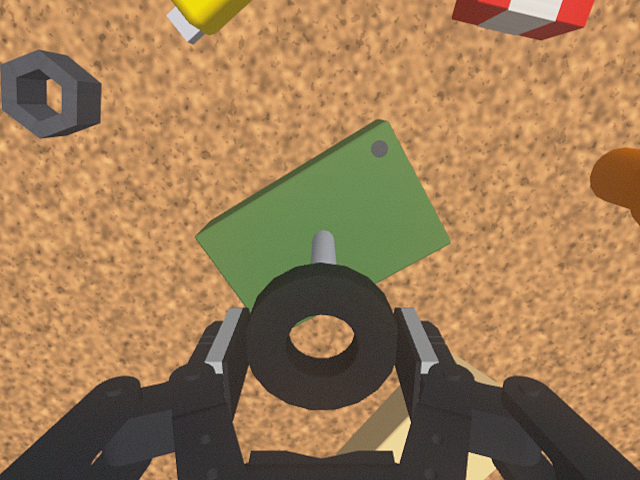

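The wrist view shows the pad held level with its hole at about (323,337). The bolt shaft's root is at about (323,240), in line with the hole.

Run:
```python
from h import *
P=camera_params("wrist")
print("hole",onz(P,(322.5,337),.155)*1e3)
for z in(.038,.098):
    o=P["mtx"]@(P["R"]@np.array([.4805,.111,z])+P["t"]);print(z,o[:2]/o[2])
```

```text
hole [480.65241119 111.81206123 155.        ]
0.038 [322.47224341 239.05649458]
0.098 [322.9048809  276.48862926]
```

>>> jog_arm --pt "0 0 0 0 0 30 0" --pt "0 0 0 0 0 60 0" --pt "0 0 0 0 0 85 0" --pt "0 0 0 0 0 98 0" --pt "0 0 0 0 0 102.5 0" --pt "0 0 0 0 0 102.5 0" --pt "0 0 0 0 0 102.5 0" --pt "0 0 0 0 0 102.5 0"

```text
time: 4.62
eef_pos: [0.4803, 0.111, 0.0613]
tool_rot: [2.851, 1.32, 0.001]
ft_force: [0.8, -0.1, -1.0]
grip_width: 0.0547
grasp_force: 64.5
```

Run:
```python
from h import *
go(.4805,.111,.161,np.deg2rad(-40));go(.548,-.281,.10,np.deg2rad(-22.6))
```

```text
row [ 0.001 -0.    -0.006] [  0.1   0.2 -99.7] q6 2.33 t 4.6
row [ 0.001 -0.    -0.309] [-255.1  305.3  -38.7] q6 2.33 t 4.6
```

>>> jog_arm --pt "0 0 0 0 0 0 0.85" --pt "0 0 0 0 0 0 0.85" --pt "0 0 0 0 0 0 0.85" --pt "0 0 0 0 0 0 0.85" --pt "0 0 0 0 0 -40 0.85" --pt "0 0 0 0 0 -80 0.85" --pt "0 0 0 -25 30 -100 0.85" --pt "0 0 -0.1 -50 60 -100 0.85" --pt "0 0 -0.2 -77 92 -100 0.85" --pt "0 0 -0.31 -102 122 -100 0.85" --pt "0 0 -0.31 -128 153 -100 0.85" --pt "0 0 -0.31 -153 183 -90 0.85" --pt "0 0 -0.31 -178 214 -70 0.85" --pt "0 0 -0.31 -204 244 -50 0.85" --pt "0 0 -0.31 -230 275 -39 0.85" --pt "0 0 -0.31 -255 305 -39 0.85" --pt "0 0 -0.31 -255 305 -39 0.85" --pt "0 0 -0.31 -255 305 -39 0.85" --pt "0 0 -0.31 -255 305 -39 0.85"

```text
time: 6.2
eef_pos: [0.5478, -0.2795, 0.0994]
tool_rot: [-2.611, -1.745, 0.0]
ft_force: [0.7, 0.6, 0.3]
grip_width: 0.0729
grasp_force: 0.0
```

```bash
cat > sq.py <<'E'
from h import *
import sys
def square(kind,z,guess):
    P=camera_params("wrist");s=get_state();I=get_image("wrist");h=cv2.cvtColor(I,cv2.COLOR_RGB2HSV);H,Sa,V=[h[...,i].astype(int) for i in range(3)]
    o=P["mtx"]@(P["R"]@np.array([*guess,z])+P["t"]);c=(o[:2]/o[2]).astype(int)
    m=(Sa<40)&(V>130) if kind=="plate" else (H>100)&(H<130)&(Sa>120)&(V>90)
    k=blob(m.astype(np.uint8),c,80)
    f=np.zeros(m.shape,np.uint8);cv2.drawContours(f,[k],-1,1,-1);hole=((f>0)&~m).astype(np.uint8)
    n,l,st,ce=cv2.connectedComponentsWithStats(hole);j=1+st[1:,4].argmax()
    w=np.array([onz(P,p[0],z)[:2] for p in k])*1e3;r=cv2.minAreaRect(w.astype(np.float32))
    print("px",c,"rect",np.round(r[0],1),np.round(r[1],1),round(r[2],1),"hole",onz(P,ce[j],z)[:2]*1e3,"tcp",s["eef_pos"]*1e3)
    cv2.imwrite(f"pics/w_{kind}.png",I[:,:,::-1])
    return r
E
python3 - <<'E'
from sq import *
r=square("plate",.012,(.548,-.281))
go(r[0][0]/1e3,r[0][1]/1e3,.021,np.deg2rad(r[2]))
go(r[0][0]/1e3,r[0][1]/1e3,.021,np.deg2rad(r[2]-90))
E
```

```text
px [324 264] rect [ 547.4 -282.1] [53.7 54.2] 67.5 hole [ 548.81068726 -281.37156809] tcp [ 547.84566887 -279.50341883   99.35152993]
row [-0.000e+00 -1.000e-03 -1.569e+00] [-3.3  0.9 78.7] q6 1.36 t 6.2
row [-0.001 -0.     0.002] [-3.3  0.9 78.7] q6 1.36 t 6.2
```

>>> jog_arm --pt "0 0 0 -2.5 1 40 0.85" --pt "0 0 0 -2.5 1 65 0.85" --pt "0 0 0 -2.5 1 77 0.85" --pt "0 0 0 -2.5 1 77 0.85" --pt "0 0 0 -2.5 1 77 0.85" --pt "0 0 0 -2.5 1 77 0.0" --pt "0 0 0 -2.5 1 77 0.0" --pt "0 0 0 -2.5 1 77 0.0" --pt "0 0 0 -2.5 1 77 0.0" --pt "0 0 0 -2.5 1 77 0.0" --pt "0 0 0 -2.5 1 77 0.0" --pt "0 0 0 -2.5 1 77 0.0"

```text
time: 7.25
eef_pos: [0.549, -0.2822, 0.025]
tool_rot: [2.609, 1.746, 0.003]
ft_force: [-0.3, 3.6, 6.6]
grip_width: 0.0518
grasp_force: 62.2
```

Run:
```python
from h import *
go(.4805,.111,.165,np.deg2rad(-22.6))
```

```text
row [ 0.003 -0.     0.003] [ 337.3 -212.9 -140.6] q6 1.35 t 7.2
```

>>> jog_arm --pt "0 0 0 0 0 -40 0" --pt "0 0 0 0 0 -80 0" --pt "0 0 0 0 0 -120 0" --pt "0 0 0 34 -21 -140 0" --pt "0 0 0 67 -43 -140 0" --pt "0 0 0 101 -64 -140 0" --pt "0 0 0 135 -85 -140 0" --pt "0 0 0 169 -106 -140 0" --pt "0 0 0 202 -128 -140 0" --pt "0 0 0 236 -149 -140 0" --pt "0 0 0 270 -170 -140 0" --pt "0 0 0 303 -192 -140 0" --pt "0 0 0 325 -206 -140 0" --pt "0 0 0 337 -213 -140 0" --pt "0 0 0 337 -213 -140 0" --pt "0 0 0 337 -213 -140 0" --pt "0 0 0 337 -213 -140 0"

```text
time: 8.67
eef_pos: [0.4802, 0.1101, 0.1634]
tool_rot: [2.611, 1.746, 0.001]
ft_force: [-0.3, 0.3, -2.5]
grip_width: 0.0517
grasp_force: 65.2
```

Run:
```python
from h import *
P=camera_params("wrist");I=get_image("wrist");S=get_image("scene")[130:270,260:440]
cv2.imwrite("pics/w3.png",np.vstack([cv2.resize(I,(480,360)),cv2.resize(S,(480,373))])[:600,:,::-1])
print(get_state()["eef_pos"])
go(.4805,.111,.076,np.deg2rad(-22.6))
```

```text
[0.4802936  0.10963152 0.16302429]
row [ 0.    -0.     0.001] [ 1.3 -0.4 87. ] q6 2.02 t 8.8
```

View pics/w3.png

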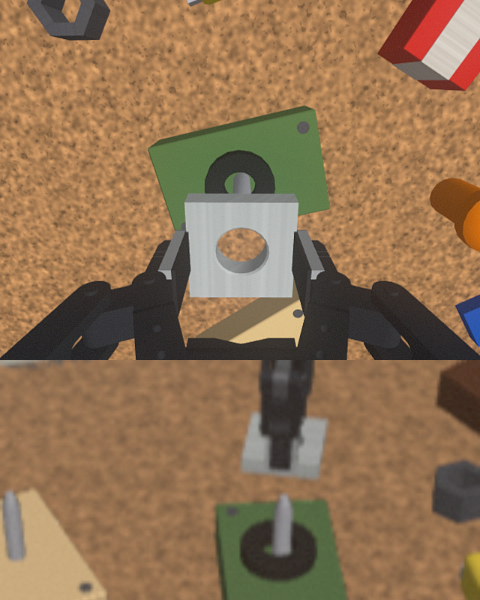

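The plate is held level with its hole at wrist pixel (323,333). The pad lies flat on the green block around the bolt.

Run:
```python
from h import *
P=camera_params("wrist")
print("hole",onz(P,(322.7,333),.150)*1e3);go(.4805,.111,.078,np.deg2rad(-22.6))
```

```text
hole [480.27819888 110.07833642 150.        ]
row [ 0.    -0.     0.001] [ 1.3 -0.4 85. ] q6 2.02 t 8.8
```

>>> jog_arm --pt "0 0 0 1 0 30 0" --pt "0 0 0 1 0 55 0" --pt "0 0 0 1 0 75 0" --pt "0 0 0 1 0 85 0" --pt "0 0 0 1 0 85 0" --pt "0 0 0 1 0 85 0" --pt "0 0 0 1 0 85 0"

```text
time: 9.35
eef_pos: [0.4808, 0.1107, 0.0779]
tool_rot: [2.613, 1.745, 0.0]
ft_force: [0.6, 0.5, -2.2]
grip_width: 0.0516
grasp_force: 72.1
```

Run:
```python
from h import *
go(.4805,.111,.17,np.deg2rad(-22.6));go(.408,.287,.12,np.deg2rad(8));go(.408,.287,.12,np.deg2rad(68))
```

```text
row [ 0.    -0.     0.001] [  0.2  -0.4 -92.1] q6 2.02 t 9.3
row [ 0.     0.    -0.533] [ 135.  -134.8  -42.2] q6 2.02 t 9.3
row [ 0.    -0.     1.561] [ 135.  -134.8  -42.2] q6 2.02 t 9.3
```

>>> jog_arm --pt "0 0 0 0 0 0 0.85" --pt "0 0 0 0 0 0 0.85" --pt "0 0 0 0 0 0 0.85" --pt "0 0 0 0 0 0 0.85" --pt "0 0 0 0 0 -40 0.85" --pt "0 0 0 0 0 -75 0.85" --pt "0 0 -0.1 20 -20 -92 0.85" --pt "0 0 -0.2 45 -45 -92 0.85" --pt "0 0 -0.3 70 -70 -85 0.85" --pt "0 0 -0.4 95 -95 -70 0.85" --pt "0 0 -0.5 120 -120 -50 0.85" --pt "0 0 -0.53 135 -135 -42 0.85" --pt "0 0 -0.53 135 -135 -42 0.85" --pt "0 0 -0.53 135 -135 -42 0.85" --pt "0 0 -0.53 135 -135 -42 0.85"

```text
time: 10.6
eef_pos: [0.4075, 0.2877, 0.1201]
tool_rot: [2.063, 2.369, 0.001]
ft_force: [-0.6, -0.4, 0.7]
grip_width: 0.073
grasp_force: 0.0
```

Run:
```python
from h import *
P=camera_params("wrist");I=get_image("wrist");cv2.imwrite("pics/w4.png",I[:,:,::-1])
print(get_state()["eef_pos"])
```

```text
[0.40781388 0.28737457 0.12028111]
```

View pics/w4.png

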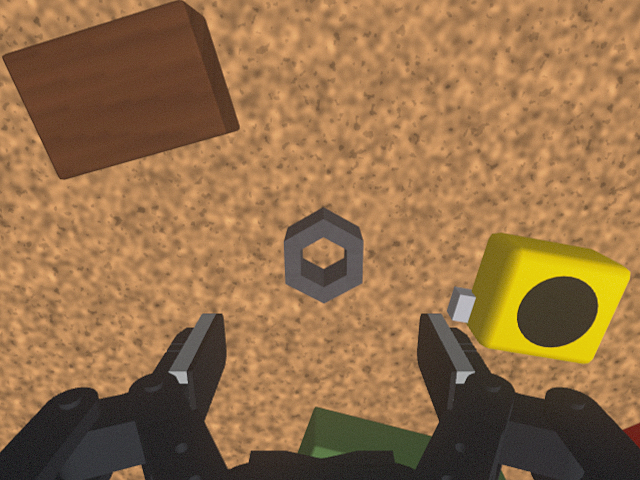

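The collar's top face is centred at about (324,263), with its left and right flats vertical, square to the jaws. The tape's hook is at about (462,303).

Run:
```python
from h import *
P=camera_params("wrist");s=get_state();R=Ro.from_rotvec(s["tool_rot"]).as_matrix()
for px,z in(((324,263),.028),((286,263),.028),((362,263),.028),((452,300),.01)):
    x=onz(P,px,z);print(x[:2]*1e3,(R.T@(x-s["eef_pos"])*1e3).round(1))
```

```text
[408.82954726 285.31692   ] [-2.2  0.6 92.3]
[387.71144946 282.42642244] [ -2.2 -20.7  92.3]
[429.95090471 288.20786371] [-2.2 22.  92.3]
[493.01242661 264.55401187] [-34.3  81.2 110.4]
```

>>> jog_arm --pt "0 0 0 -1.5 0.5 40 0.75" --pt "0 0 0 -1.5 0.5 75 0.75" --pt "0 0 0 -1.5 0.5 90 0.75" --pt "0 0 0 -1.5 0.5 90 0.75" --pt "0 0 0 -1.5 0.5 90 0.75" --pt "0 0 0 -1.5 0.5 90 0.0" --pt "0 0 0 -1.5 0.5 90 0.0" --pt "0 0 0 -1.5 0.5 90 0.0" --pt "0 0 0 -1.5 0.5 90 0.0" --pt "0 0 0 -1.5 0.5 90 0.0" --pt "0 0 0 -1.5 0.5 90 0.0" --pt "0 0 0 -1.5 0.5 90 0.0" --pt "0 0 0 -1.5 0.5 90 0.0"

```text
time: 11.73
eef_pos: [0.4093, 0.2865, 0.0318]
tool_rot: [2.062, 2.367, 0.005]
ft_force: [1.4, -2.7, 5.1]
grip_width: 0.0429
grasp_force: 61.4
```

Run:
```python
from h import *
go(.4805,.111,.17,np.deg2rad(8))
```

```text
row [ 0.004 -0.    -0.002] [-183.6   47.  -138.2] q6 1.88 t 11.7
```

>>> jog_arm --pt "0 0 0 0 0 -40 0" --pt "0 0 0 0 0 -80 0" --pt "0 0 0 0 0 -115 0" --pt "0 0 0 -20 5 -138 0" --pt "0 0 0 -55 14 -138 0" --pt "0 0 0 -90 23 -138 0" --pt "0 0 0 -125 32 -138 0" --pt "0 0 0 -160 41 -138 0" --pt "0 0 0 -178 46 -138 0" --pt "0 0 0 -184 47 -138 0" --pt "0 0 0 -184 47 -138 0" --pt "0 0 0 -184 47 -138 0" --pt "0 0 0 -184 47 -138 0"

```text
time: 12.82
eef_pos: [0.4794, 0.1115, 0.1682]
tool_rot: [2.062, 2.37, 0.001]
ft_force: [0.3, -0.2, -1.4]
grip_width: 0.0426
grasp_force: 62.8
```

Run:
```python
from h import *
P=camera_params("wrist");I=get_image("wrist");S=get_image("scene")[130:270,260:440]
cv2.imwrite("pics/w5.png",np.vstack([cv2.resize(I,(480,360)),cv2.resize(S,(480,373))])[:600,:,::-1])
print(get_state()["eef_pos"])
go(.4805,.111,.097,np.deg2rad(8))
```

```text
[0.47935383 0.11163194 0.16801012]
row [ 0. -0.  0.] [-0.8  1.  71. ] q6 1.49 t 12.9
```

View pics/w5.png

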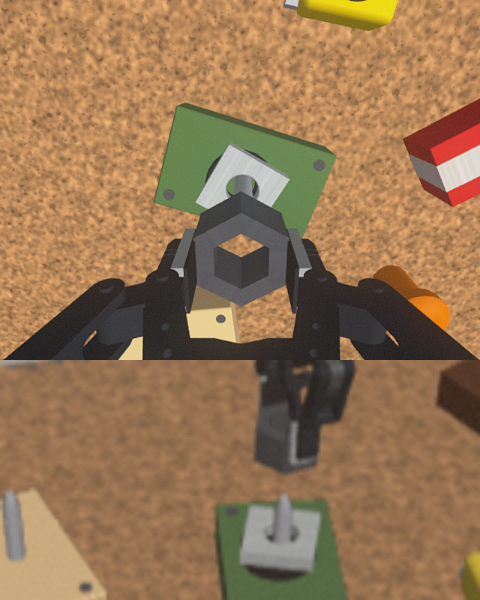

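The collar is held upright with its bore at about (321,345), and the plate lies square and flat on the pad around the bolt.

>>> jog_arm --pt "0 0 0 -1 1 25 0" --pt "0 0 0 -1 1 45 0" --pt "0 0 0 -1 1 62 0" --pt "0 0 0 -1 1 71 0" --pt "0 0 0 -1 1 71 0" --pt "0 0 0 -1 1 71 0" --pt "0 0 0 -1 1 71 0"

```text
time: 13.5
eef_pos: [0.481, 0.1102, 0.0971]
tool_rot: [2.062, 2.37, 0.001]
ft_force: [-0.5, -0.3, -2.7]
grip_width: 0.0424
grasp_force: 64.0
```

Run:
```python
from h import *
go(.4805,.111,.18,np.deg2rad(8));go(.672,-.152,.105,np.deg2rad(9));go(.672,-.152,.1,np.deg2rad(-81))
```

```text
row [ 0.     0.    -0.001] [  0.9  -0.4 -82.9] q6 1.49 t 13.5
row [ 0.     0.    -0.018] [-286.1  152.8   -7.8] q6 1.49 t 13.5
row [ 0.    -0.     1.553] [-286.1  152.8   -2.8] q6 1.49 t 13.5
```

>>> jog_arm --pt "0 0 0 0 0 0.5 0.85" --pt "0 0 0 0 0 0.5 0.85" --pt "0 0 0 0 0 0.5 0.85" --pt "0 0 0 0 0 0.5 0.85" --pt "0 0 0 0 0 -40 0.85" --pt "0 0 0 0 0 -75 0.85" --pt "0 0 0 -30 16 -83 0.85" --pt "0 0 0 -62 33 -83 0.85" --pt "0 0 0 -95 50 -83 0.85" --pt "0 0 0 -128 68 -83 0.85" --pt "0 0 0 -160 85 -83 0.85" --pt "0 0 0 -193 103 -75 0.85" --pt "0 0 0 -225 120 -55 0.85" --pt "0 0 0 -258 138 -30 0.85" --pt "0 0 -0.02 -280 150 -10 0.85" --pt "0 0 -0.02 -286 153 -3 0.85" --pt "0 0 -0.02 -286 153 -3 0.85" --pt "0 0 -0.02 -286 153 -3 0.85" --pt "0 0 -0.02 -286 153 -3 0.85"

```text
time: 15.08
eef_pos: [0.6717, -0.1516, 0.1012]
tool_rot: [2.038, 2.39, 0.001]
ft_force: [-0.3, 0.7, 1.2]
grip_width: 0.0727
grasp_force: 0.0
```

Run:
```python
from sq import *
r=square("packer",.014,(.672,-.152))
a=r[2]
go(r[0][0]/1e3,r[0][1]/1e3,.0225,np.deg2rad(a));go(r[0][0]/1e3,r[0][1]/1e3,.0225,np.deg2rad(a-90))
```

```text
px [323 263] rect [ 672.7 -152.5] [53.7 56.9] 8.7 hole [ 672.3854835  -150.85804641] tcp [ 671.68204031 -151.57330511  101.15577978]
row [0.002 0.001 0.007] [-1.2  0.5 79. ] q6 1.07 t 15.1
row [ 1.000e-03  2.000e-03 -1.564e+00] [-1.2  0.5 79. ] q6 1.07 t 15.1
```

>>> jog_arm --pt "0 0 0 0 0.5 40 0.85" --pt "0 0 0 0 0.5 65 0.85" --pt "0 0 0 0 0.5 79 0.85" --pt "0 0 0 0 0.5 79 0.85" --pt "0 0 0 0 0.5 79 0.85" --pt "0 0 0 0 0.5 79 0.0" --pt "0 0 0 0 0.5 79 0.0" --pt "0 0 0 0 0.5 79 0.0" --pt "0 0 0 0 0.5 79 0.0" --pt "0 0 0 0 0.5 79 0.0" --pt "0 0 0 0 0.5 79 0.0" --pt "0 0 0 0 0.5 79 0.0"

```text
time: 16.13
eef_pos: [0.6735, -0.1525, 0.0237]
tool_rot: [2.036, 2.387, 0.003]
ft_force: [-0.4, 1.6, 6.0]
grip_width: 0.0521
grasp_force: 63.3
```

Run:
```python
from h import *
go(.431,-.083,.165,np.deg2rad(9))
```

```text
row [0.004 0.002 0.001] [ 106.6 -228.  -142.4] q6 1.07 t 16.1
```

>>> jog_arm --pt "0 0 0 0 0 -40 0" --pt "0 0 0 0 0 -80 0" --pt "0 0 0 0 0 -120 0" --pt "0 0 0 12 -26 -142 0" --pt "0 0 0 28 -60 -142 0" --pt "0 0 0 44 -94 -142 0" --pt "0 0 0 60 -128 -142 0" --pt "0 0 0 76 -163 -142 0" --pt "0 0 0 92 -197 -142 0" --pt "0 0 0 102 -219 -142 0" --pt "0 0 0 106.5 -228 -142 0" --pt "0 0 0 106.5 -228 -142 0" --pt "0 0 0 106.5 -228 -142 0" --pt "0 0 0 106.5 -228 -142 0"

```text
time: 17.3
eef_pos: [0.432, -0.0838, 0.1635]
tool_rot: [2.038, 2.388, 0.001]
ft_force: [-0.6, 0.1, -0.0]
grip_width: 0.0522
grasp_force: 63.2
```

Run:
```python
from h import *
P=camera_params("wrist");I=get_image("wrist")
S=get_image("scene")[110:285,205:415]
cv2.imwrite("pics/w6.png",np.vstack([cv2.resize(I,(400,300)),cv2.resize(S,(360,300)) if 0 else cv2.resize(S,(400,300))])[:,:,::-1])
h=cv2.cvtColor(I,cv2.COLOR_RGB2HSV);m=((h[...,0]>100)&(h[...,0]<130)&(h[...,1]>120)).astype(np.uint8)
z=get_state()["eef_pos"][2]-.0237+.014
k=blob(m,(322,335),120);f=np.zeros_like(m);cv2.drawContours(f,[k],-1,1,-1)
n,l,st,ce=cv2.connectedComponentsWithStats(((f>0)&(m==0)).astype(np.uint8));j=1+st[1:,4].argmax();print("hole",ce[j],st[j,4],onz(P,ce[j],z)*1e3)
o=P["mtx"]@(P["R"]@np.array([.431,-.083,.038])+P["t"]);print("root px",o[:2]/o[2])
print(get_state()["eef_pos"])
go(.431,-.083,.0625,np.deg2rad(9))
```

```text
hole [321.20810677 331.6173999 ] 2023 [430.6418333  -80.91161939 153.10107434]
root px [320.93960176 239.19563828]
[ 0.43169586 -0.08365495  0.16280107]
row [0.    0.    0.001] [  0.8  -0.6 100.3] q6 1.03 t 17.4
```

View pics/w6.png

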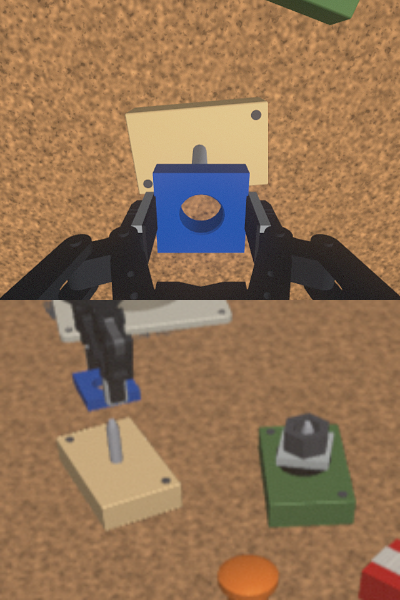

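The packer is held level with its hole over the pine bolt (wrist pixel about (321,332)). The green stack in the scene view shows pad, plate and collar seated.

>>> jog_arm --pt "0 0 0 -0.5 -0.5 30 0" --pt "0 0 0 -0.5 -0.5 60 0" --pt "0 0 0 -0.5 -0.5 85 0" --pt "0 0 0 -0.5 -0.5 97 0" --pt "0 0 0 -0.5 -0.5 101 0" --pt "0 0 0 -0.5 -0.5 101 0" --pt "0 0 0 -0.5 -0.5 101 0" --pt "0 0 0 -0.5 -0.5 101 0"

```text
time: 18.07
eef_pos: [0.4308, -0.084, 0.0616]
tool_rot: [-2.039, -2.39, -0.0]
ft_force: [0.3, -0.3, -0.5]
grip_width: 0.0523
grasp_force: 65.1
```

Run:
```python
from h import *
go(.431,-.083,.17,np.deg2rad(9));go(.661,.006,.16,np.deg2rad(9))
```

```text
row [-0.    -0.     0.001] [   1.     0.4 -108.4] q6 1.03 t 18.1
row [-0.    -0.     0.001] [ 52.7 241.5 -98.4] q6 1.03 t 18.1
```

>>> jog_arm --pt "0 0 0 0 0 0 0.85" --pt "0 0 0 0 0 0 0.85" --pt "0 0 0 0 0 0 0.85" --pt "0 0 0 0 0 0 0.85" --pt "0 0 0 0 0 -40 0.85" --pt "0 0 0 0 0 -80 0.85" --pt "0 0 0 5 25 -108 1" --pt "0 0 0 13 60 -108 1" --pt "0 0 0 21 97 -108 1" --pt "0 0 0 29 133 -108 1" --pt "0 0 0 37 170 -105 1" --pt "0 0 0 45 206 -100 1" --pt "0 0 0 50 230 -99 1" --pt "0 0 0 53 241 -99 1" --pt "0 0 0 53 241 -99 1" --pt "0 0 0 53 241 -99 1" --pt "0 0 0 53 241 -99 1"

```text
time: 19.48
eef_pos: [0.6589, 0.0063, 0.1607]
tool_rot: [-2.039, -2.389, 0.001]
ft_force: [0.2, -0.4, 0.9]
grip_width: 0.0853
grasp_force: 0.0
```

Run:
```python
from h import *
P=camera_params("wrist");I=get_image("wrist");s=get_state()
h=cv2.cvtColor(I,cv2.COLOR_RGB2HSV);m=((h[...,1]>215)&(h[...,0]<22)&(h[...,2]>120)).astype(np.uint8)
o=P["mtx"]@(P["R"]@np.array([.661,.006,.057])+P["t"]);c=(o[:2]/o[2]).astype(int)
k=blob(m,c,90);print(c,cv2.boundingRect(k))
w=np.array([onz(P,p[0],.06)[:2] for p in k])*1e3;print(cv2.minEnclosingCircle(w.astype(np.float32)),cv2.minAreaRect(w.astype(np.float32)))
T=get_image("top")[220:370,180:420]
cv2.imwrite("pics/w7.png",np.vstack([cv2.resize(I,(400,300)),cv2.resize(T,(400,250))])[:,:,::-1]);print(s["eef_pos"])
go(.661,.006,.056,np.deg2rad(9))
```

```text
[326 253] (277, 209, 95, 92)
((660.4570922851562, 5.674147605895996), 28.844640731811523) ((659.5807495117188, 5.052131652832031), (54.889530181884766, 55.448448181152344), 12.985085487365723)
[0.65879568 0.00613409 0.1610386 ]
row [0. 0. 0.] [ -0.4   2.1 105.2] q6 1.3 t 19.6
```

View pics/w7.png

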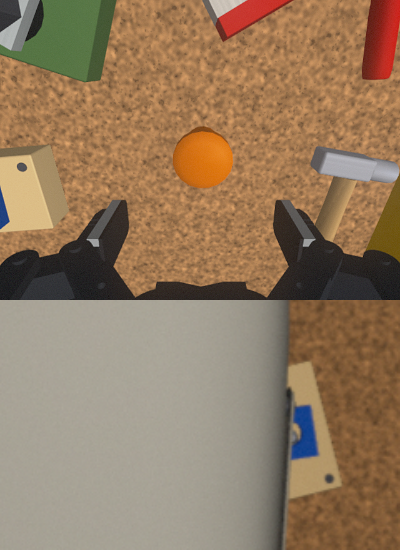

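The wrist view shows the cap centred at about (323,255) between the jaws, nothing near the fingers. The top view shows the packer on the pine block, half hidden by the arm.

>>> jog_arm --pt "0 0 0 0 1.5 40 1" --pt "0 0 0 0 1.5 80 1" --pt "0 0 0 0 1.5 104 1" --pt "0 0 0 0 1.5 104 1" --pt "0 0 0 0 1.5 104 1" --pt "0 0 0 0 1.5 104 0.0" --pt "0 0 0 0 1.5 104 0.0" --pt "0 0 0 0 1.5 104 0.0" --pt "0 0 0 0 1.5 104 0.0" --pt "0 0 0 0 1.5 104 0.0" --pt "0 0 0 0 1.5 104 0.0" --pt "0 0 0 0 1.5 104 0.0" --pt "0 0 0 0 1.5 104 0.0" --pt "0 0 0 0 1.5 104 0.0"

```text
time: 20.75
eef_pos: [0.6622, 0.0066, 0.0597]
tool_rot: [2.037, 2.387, 0.003]
ft_force: [-2.7, -0.1, 9.8]
grip_width: 0.0543
grasp_force: 61.4
```

Run:
```python
from h import *
go(.431,-.083,.18,np.deg2rad(9))
```

```text
row [0.004 0.001 0.001] [ -52.2 -241.9 -121.1] q6 1.3 t 20.8
```

>>> jog_arm --pt "0 0 0 0 0 -40 0" --pt "0 0 0 0 0 -80 0" --pt "0 0 0 0 0 -115 0" --pt "0 0 0 -5 -25 -130 0" --pt "0 0 0 -12 -56 -130 0" --pt "0 0 0 -20 -92 -130 0" --pt "0 0 0 -28 -128 -130 0" --pt "0 0 0 -35 -163 -130 0" --pt "0 0 0 -43 -199 -130 0" --pt "0 0 0 -49 -228 -130 0" --pt "0 0 0 -52 -242 -130 0" --pt "0 0 0 -52 -242 -130 0" --pt "0 0 0 -52 -242 -130 0" --pt "0 0 0 -52 -242 -130 0"

```text
time: 21.92
eef_pos: [0.4317, -0.0828, 0.1875]
tool_rot: [2.038, 2.388, 0.001]
ft_force: [0.2, -0.2, -0.9]
grip_width: 0.0538
grasp_force: 63.5
```

Run:
```python
from h import *
P=camera_params("wrist");I=get_image("wrist")
S=get_image("scene")[70:270,170:420]
cv2.imwrite("pics/w8.png",np.vstack([cv2.resize(I,(400,300)),cv2.resize(S,(375,300)) if 0 else cv2.resize(S,(400,300))])[:,:,::-1])
print(get_state()["eef_pos"])
go(.431,-.083,.112,np.deg2rad(9))
```

```text
[ 0.43152836 -0.08248422  0.18684124]
row [0.    0.    0.002] [-0.4 -0.6 74.8] q6 1.03 t 22.0
```

View pics/w8.png

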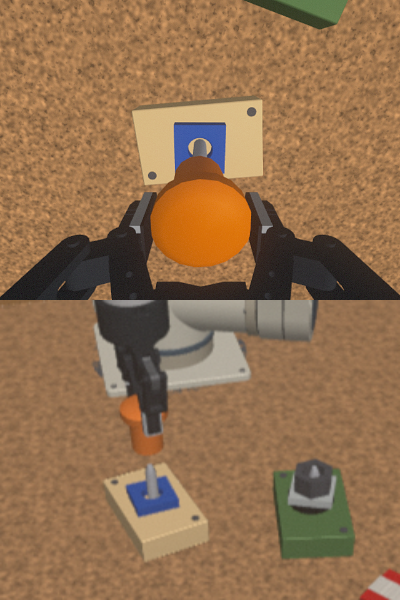

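The cap is held upright over the pine bolt, and the packer lies flat around that bolt.

>>> jog_arm --pt "0 0 0 -0.5 -0.5 15 0" --pt "0 0 0 -0.5 -0.5 30 0" --pt "0 0 0 -0.5 -0.5 45 0" --pt "0 0 0 -0.5 -0.5 60 0" --pt "0 0 0 -0.5 -0.5 70 0" --pt "0 0 0 -0.5 -0.5 75 0" --pt "0 0 0 -0.5 -0.5 75 0" --pt "0 0 0 -0.5 -0.5 75 0" --pt "0 0 0 -0.5 -0.5 75 0"

```text
time: 22.77
eef_pos: [0.4304, -0.083, 0.1119]
tool_rot: [-2.038, -2.39, 0.0]
ft_force: [-1.8, 0.5, 4.0]
grip_width: 0.0537
grasp_force: 63.8
```

>>> jog_arm --pt "0 0 0 0 0 0 1" --pt "0 0 0 0 0 0 1" --pt "0 0 0 0 0 0 1" --pt "0 0 0 0 0 0 1" --pt "0 0 0 0 0 0 1" --pt "0 0 0 0 0 -25 1" --pt "0 0 0 0 0 -60 1" --pt "0 0 0 0 0 -100 1" --pt "0 0 0 0 0 -130 1" --pt "0 0 0 -40 0 -130 1" --pt "0 0 0 -80 0 -130 1" --pt "0 0 0 -120 0 -130 1" --pt "0 0 0 -160 0 -130 1" --pt "0 0 0 -200 0 -130 1" --pt "0 0 0 -240 0 -130 1" --pt "0 0 0 -240 0 -130 1"

```text
time: 24.1
eef_pos: [0.4682, -0.3265, 0.2403]
tool_rot: [2.044, 2.385, -0.002]
ft_force: [-1.1, 0.7, -0.1]
grip_width: 0.0853
grasp_force: 0.0
```

Run:
```python
from h import *
T=get_image("top")[200:370,120:420];S=get_image("scene")[140:270,220:490]
cv2.imwrite("pics/f.png",np.vstack([cv2.resize(S,(600,290)),cv2.resize(T,(600,300))])[:,:,::-1])
print(get_state()["eef_pos"],get_state()["time"])
```

```text
[ 0.46741711 -0.32166809  0.24076352] 24.2
```

View pics/f.png

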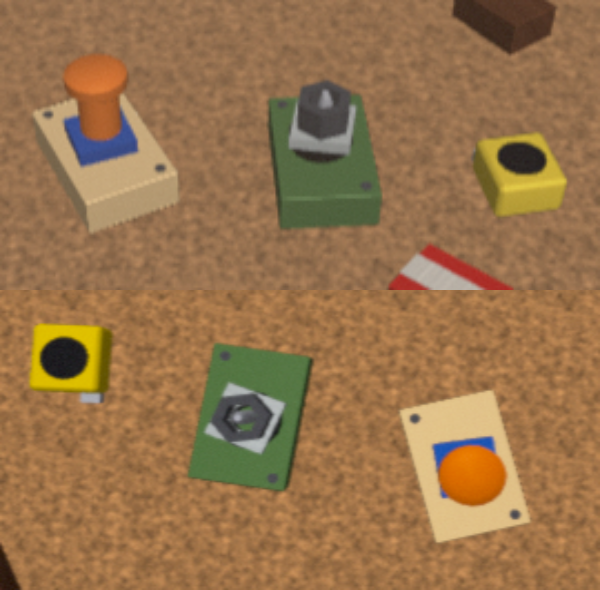

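Both stacks look seated and upright, at (325,120) and (97,110) in the picture. The tape measure hasn't moved.

```bash
python3 -c "from workcell import job_done;print(job_done())"
```

```text
the job is handed in; nothing more can be done
None
```

Both bolts are dressed in the order asked (pad, plate, collar on the green block; packer, cap on the pine block). The last pictures show both stacks flat and let go of, and the job was handed in at about 24 s; the hand-in gave no verdict.

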